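# Shift the sausage filler from second to third gear

## Task

The gearstick of the sausage filler stands in second, the near left slot of its H-shaped gate as seen from the robot. With the fingertips, without gripping the knob, push it gently out of second, across to the right, and then forward, away from the robot, until it is fully home in third, the far right slot; do not let it drop into fourth (near right) on the way. Leave the jar, the spare nozzle and the mug standing where they are, and finish with the hand clear of everything.

Things in the scene. Friction and masses are not known exactly. Their poses are not given: they have to be found in the camera images.
- filler: Bench sausage filler, fixed. Origin on the table under its gear unit's centre; +x forward, away from the operator, +y left, z up. Gear unit: grey block 130 x 150 x 92 mm (x, y, z), flanges 12 mm high out to y = +-98 mm, and a raised collar with the steel gate plate on top. Behind it a steel barrel up to 106 mm across, axis 55 mm high, to x = 255 mm, then a white nozzle to 365 mm.
- gate (a point): Centre of the gate plate's upper face (110 x 110 mm), 123 mm above the table; axes as the filler's. Its H-shaped slot is 16 mm wide: two lanes along x at y = +20 and -20 mm, 60 mm long, joined at x = 0 by one crosswise channel. First gear is the far left lane end (+x, +y), second near left (-x, +y), third far right (+x, -y), fourth near right (-x, -y).
- knob (a point): Middle of the gearstick's black pear-shaped knob, 40 mm across here; it ends 30 mm below and 23 mm above. The 9 mm steel stick pivots 40 mm above the table under the gate's centre, 160 mm from this point, so the point is 200 mm high upright, about 190 mm at the slot ends. From the gate's centre: y about +39 mm in the left lane, -39 mm in the right; x = +-46 mm at the slot ends.
- gear_across (a joint): Sideways tilt of the gearstick, rad: 0 upright, positive to the right (filler's -y). Stops at +-0.285; about -0.245 in the middle of the left lane, +0.245 in the right one. It stays where it is left (stiff friction, no spring); about 2 to 3 N on the knob moves it.
- gear_along (a joint): Forward tilt of the gearstick, rad: 0 in the crosswise channel, positive forward (filler's +x). Rubber-buffered stops at -0.295 (home in second) and +0.295 (home in third). It can cross only within about 0.05 of 0; rounded corners guide it in. Stays where it is left (stiff friction, no spring or click); 2 to 4 N on the knob moves it.
- spice_jar: Amber glass jar, 64 mm across, 95 mm tall, standing loose on the table on the left of the filler, to be left alone. Origin at the centre of its underside, z up.
- spare_nozzle: White plastic spare filling nozzle standing on its 60 mm flange, 120 mm tall, loose on the right of the filler, to be left alone. Origin at the centre of its underside, z up.
- steel_mug: Open steel cup, 72 mm across, 75 mm tall, loose at the near right of the filler, to be left alone. Origin at the centre of its underside, z up.

How it is judged:
By the outcome, as a careful person would: the job done as asked, in the order asked, and still so for the second after the job is handed in, with the robot touching nothing.
It also fails if it takes over 64 s, if anything falls off the work surface, if the arm or the gripper's body presses on something with over 40 N, if the wrist force passes 120 N, or if a joint passes its speed limit or range.

## Robot

A 7-joint arm with a two-finger parallel gripper is mounted at the origin on the work surface. World frame = base frame: x ahead of the robot, y to its left, z up, the work surface at z = 0. Lengths are in mm, angles in rad, forces in N, time in s.
With the tool pointing down it reaches from about 400 to 875 mm from the base axis. Payload 4.4 kg.
Tool frame: the origin (TCP) lies on the centre line of the jaws, within the pads' length; the fingertips stand 25 mm ahead of it and the grasp point (between the pads) lies 6 mm ahead of it (ctrl.finger_overhang is the distance from the TCP to the fingertips, in mm); z points along the fingers, y is the line along which they close (so a half turn about z gives the same grasp; the last joint's range is limited). The gripper opens to 85 mm and grips with 20 to 120 N. Pads are 22 mm wide; open, the fingers measure 114 mm over their backs; the gripper's body (76 mm by 85 mm) begins 54 mm behind the grasp point. The pads swing forward as they close: fully open they stand 13 mm farther back than shut.
Start: joints at [1.043, 0.628, 0.038, 1.517, -0.027, 0.996, -0.02], TCP at [289.642, -581.915, 256.313] pointing down, gripper open.
Joint ranges: [-3.06, 3.06], [-0.37, 2.12], [-1.25, 1.32], [0.18, 2.47], [-1.1, 4.24], [0.23, 1.98], [-2.94, 2.94]. Speed limits (rad/s): [2.57, 2.57, 3.14, 3.14, 3.14, 3.14, 3.14].

## Interface

Orientations are given as [roll, pitch, yaw] about the fixed x, y, z axes, in that order (R = Rz(yaw) Ry(pitch) Rx(roll)).
In Python, from cell import ctrl gives the robot as it stands. The module is installed in compiled form; this text tells all that it offers.
- The arm moves only by the tool play_rows, never from a script. Its argument "targets" is a list of rows, each a list of 5 numbers: the closure, from 0 (fully open) to 1 (shut), then the shift along the tool's x, y, z in cm, then the turn about the tool's z in degrees. In form: [[gripper, dx, dy, dz, spin], ...]. A call has 1 to 10 rows; each row is the pose to reach, as a shift and turn from the pose commanded when the call began, along the tool's axes at that moment; what a row does not reach only later rows make up. A row lasts 1/10 s, in which the tool goes at most 50 mm and 8.59 degrees, less where a joint would pass 70% of its speed; a pose out of reach is approached as far as the arm can. A call with a gripper value outside its range is refused whole. The fingers move at their own pace and stop on an object; the grip force is fixed at half the most. Time passes only in rows, so rows that repeat a pose let the fingers close. It gives the time, the measured TCP pose, the force, the opening and the grip force at its end, in the units of the state.
- ctrl.read_state(): the state, without advancing time (a new reading comes with each control period).
- ctrl.get_image(name): name is "scene" or "top" or "wrist"; returns (picture, depth): 480x640x3 uint8, red, green, blue; 480x640 float32, mm along the optical axis (not along the pixel's ray), 0 where there is no reading.
- ctrl.calibration(name): a dict with "vfov" (degrees; the focal length in pixels is half the picture's height over the tangent of half this angle, whatever the lens; pixels are square), "cx", "cy" (the principal point, pixels), "extrinsics" (4x4, takes a point from camera to world coordinates); the wrist camera has in their place "mount" (4x4, takes a point from camera to tool coordinates, whose origin is the TCP and whose axes are the flange's). Camera axes: x right, y down, z forward; pixel columns grow to the right and rows downward; lengths in mm; the calibration is good to about 2 mm. The wrist camera is an equidistant fisheye: a pixel r from the principal point sees the ray r / f radians off the axis. A picture is of the moment at which its call begins: read the wrist's pose just before it. calibration takes no time and is no camera call.
- ctrl.finish_job(): hands the job in; it is judged then, once.
Trained networks look in the newest picture that a camera, given by its name, has taken for a name from the list of things; names that differ only in an ending like _2 or _b are one class to them, and where a whole thing is asked for, a point or a joint stands for the part that bears it (a point fixed in the world has none). Each returns a list of dicts, best first, with "confidence" (0 to 1); they miss things now and then, are a little off and sometimes report something else, mostly with a low value. They report only what shows in the picture. A call takes as long as a camera call.
- ctrl.search_frame(camera, name): "bbox" ([left, top, right, bottom] in pixels, round what is visible of it).
- ctrl.trace(camera, name): "pixels" (480x640 bool, what is visible of it) and "bbox" ([left, top, right, bottom] in pixels, round what is visible of it).
The state is a dict: "clock": time; "qpos": joint angles; "qd": joint speeds; "tau": joint torques, N m; "eef_pos": TCP position; "tool_rot": TCP orientation; "force": force on the tool from outside, world axes, zero at the start; "torque": the same for the moment, N m; "width": finger opening in mm; "gripper_force": force on a finger pad.
Only numpy, scipy, OpenCV 4.12 (cv2) and the standard library are available. Lean on these libraries where they do the work, as an engineer would, in place of code of your own. Each camera call takes 0.05 s, during which the arm holds its last target. There are 200 camera calls.

## Working session

There is one attempt and no reset: what is moved stays moved. The work goes in short steps, Python scripts to look and compute and a tool call to move; the robot and the scene stay as the last step left them, time stands still between calls to the robot, and variables do not carry over. Pictures are saved under pics/ and viewed, at most 10 in all, crops included, and the job is handed in when it is done.

Besides the shell and the picture viewer there is one more tool, called as name(argument=value, ...), one argument or row to a line, values as JSON. play_rows: Moves the arm, as the interface text tells. Its arguments: {"type":"object","properties":{"targets":{"type":"array"}},"required":["targets"]}

```bash
mkdir -p pics
cat > h.py <<'E'
import numpy as np, cv2
from cell import ctrl
from scipy.spatial.transform import Rotation as R
def K(n):
    c=ctrl.calibration(n); f=240/np.tan(np.radians(c['vfov'])/2); return c,f
def cloud(n,d):
    c,f=K(n); v,u=np.mgrid[0:480,0:640]
    P=np.stack([(u-c['cx'])/f*d,(v-c['cy'])/f*d,d],-1)
    E=np.array(c['extrinsics']); W=P@E[:3,:3].T+E[:3,3]; W[d<=0]=np.nan; return W
E
python3 - <<'E'
from h import *
s=ctrl.read_state(); print({k:np.round(s[k],3) for k in('clock','eef_pos','tool_rot','force','width')})
ims=[]
for n in('scene','top'):
    im,d=ctrl.get_image(n); ims.append(im); W=cloud(n,d)
    np.save(n+'.npy',W)
    cv2.imwrite(f'pics/{n}0.png',im[:,:,::-1])
    for t in('filler','knob','spice_jar','spare_nozzle','steel_mug'):
        for r in ctrl.trace(n,t)[:2]:
            m=r['pixels']; p=W[m]; p=p[~np.isnan(p[:,0])]
            print(n,t,round(r['confidence'],2),np.round(r['bbox']),len(p), np.round(np.percentile(p,[3,50,97],axis=0)).tolist() if len(p) else '')
E
```

```text
{'clock': np.float64(0.0), 'eef_pos': array([ 289.375, -581.391,  255.405]), 'tool_rot': array([-3.14 ,  0.   ,  0.462]), 'force': array([ 0.537, -0.304, -0.313]), 'width': np.float64(85.283)}
scene filler 0.71 [258. 206. 418. 442.] 13514 [[520.0, -87.0, 9.0], [660.0, -45.0, 90.0], [896.0, 59.0, 176.0]]
scene knob 0.67 [313. 208. 328. 262.] 574 [[537.0, 23.0, 108.0], [561.0, 36.0, 190.0], [569.0, 57.0, 213.0]]
scene spice_jar 0.86 [394. 251. 430. 307.] 1500 [[640.0, 159.0, 4.0], [677.0, 175.0, 63.0], [693.0, 211.0, 95.0]]
scene spare_nozzle 0.69 [202. 298. 233. 363.] 1188 [[561.0, -231.0, 4.0], [580.0, -211.0, 43.0], [595.0, -187.0, 119.0]]
scene steel_mug 0.94 [177. 277. 219. 325.] 1264 [[424.0, -225.0, 1.0], [461.0, -200.0, 54.0], [492.0, -162.0, 75.0]]
top filler 0.89 [274.  57. 380. 276.] 11506 [[512.0, -79.0, 11.0], [626.0, -11.0, 96.0], [864.0, 92.0, 204.0]]
top knob 0.97 [298. 227. 324. 252.] 419 [[534.0, 28.0, 133.0], [549.0, 48.0, 210.0], [566.0, 66.0, 215.0]]
top spice_jar 0.63 [219. 174. 254. 209.] 1012 [[629.0, 162.0, 14.0], [654.0, 188.0, 93.0], [683.0, 217.0, 97.0]]
top spare_nozzle 0.93 [413. 220. 452. 248.] 699 [[541.0, -222.0, 6.0], [565.0, -196.0, 26.0], [592.0, -180.0, 121.0]]
top steel_mug 0.94 [412. 271. 447. 303.] 1129 [[427.0, -222.0, 2.0], [455.0, -201.0, 35.0], [488.0, -158.0, 76.0]]
```

View pics/scene0.png

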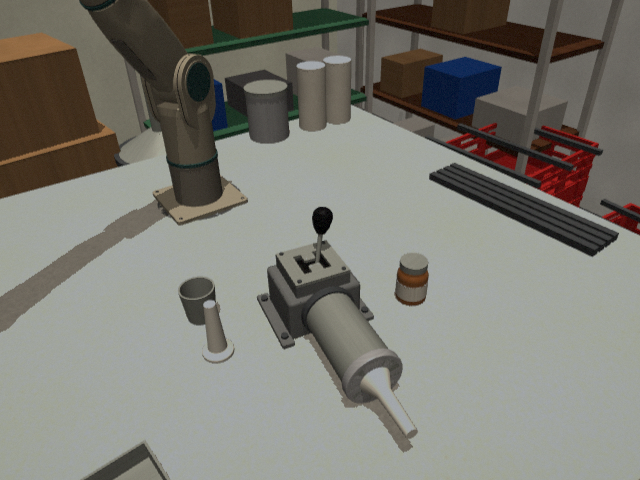

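View pics/top0.png

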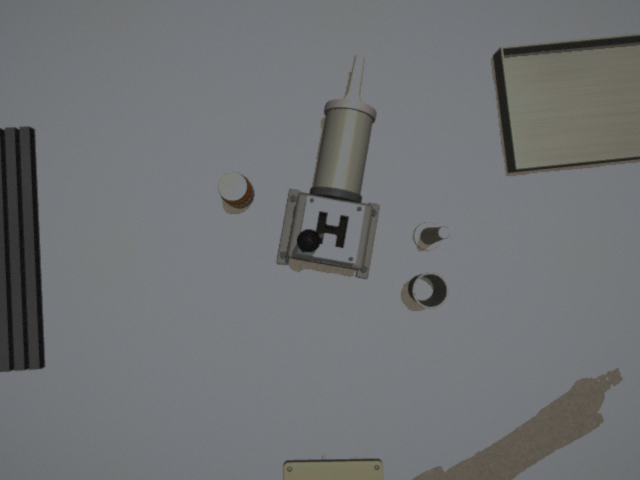

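The filler is yawed slightly clockwise, with the knob at top px (309,240) in the near left slot and the gate centre at about (332,230). The jar is at (236,190), the nozzle at (430,235) and the mug at (427,290). Next I'll fit the gate frame.

Run:
```python
from h import *
W=np.load('top.npy')
for lo,hi in((116,130),(84,100),(5,20)):
    m=(W[...,2]>lo)&(W[...,2]<hi)&(abs(W[...,0]-590)<110)&(abs(W[...,1]-20)<125)
    if lo==84: m&=(W[...,0]<650)
    p=W[m][:,:2].astype(np.float32); print(lo,len(p),np.median(W[m][:,2]),cv2.minAreaRect(p))
# knob: sphere fits from both cams
from scipy.optimize import least_squares
for n in('top','scene'):
    W=np.load(n+'.npy'); m=(W[...,2]>165)&(W[...,2]<225)&(abs(W[...,0]-555)<45)&(abs(W[...,1]-42)<45)
    p=W[m]; print(n,len(p),np.round(np.percentile(p,[2,50,98],axis=0)).tolist(), np.round(p.max(0)),
      np.round(least_squares(lambda c:np.linalg.norm(p[p[:,2]>185]-c,axis=1)[:]-20,[555,42,193],loss='soft_l1').x,1) if (p[:,2]>185).sum()>20 else '')
```

```text
116 2506 122.34553304103082 ((574.0942993164062, 5.720306396484375), (110.04371643066406, 110.51081848144531), 79.76836395263672)
84 2260 91.3070100381982 ((582.5943603515625, 4.2653961181640625), (149.50135803222656, 147.78672790527344), 79.80897521972656)
5 1238 11.563972591527317 ((572.7861328125, -0.6004791259765625), (207.93170166015625, 159.78738403320312), 79.80512237548828)
top 428 [[533.0, 31.0, 197.0], [549.0, 49.0, 210.0], [567.0, 66.0, 216.0]] [569.  68. 218.] [549.4  49.2 194.9]
scene 445 [[542.0, 27.0, 168.0], [561.0, 38.0, 198.0], [570.0, 59.0, 214.0]] [571.  65. 216.] [549.8  47.2 194. ]
```

play_rows(
  targets=[
    [1, 2, -2.1, 0, 3.7],
    [1, 5, -5.3, 0, 7.4],
    [1, 8.2, -8.7, 0, 11.1],
    [1, 11.5, -12.2, 0, 14.8],
    [1, 14.8, -15.7, 0, 18.5],
    [1, 18, -19.2, 0, 22.2],
    [1, 21.3, -22.7, 0, 25.9],
    [1, 24.6, -26.2, 0, 29.6],
    [1, 27.5, -29.3, 0, 33.2],
    [1, 30, -32, 0, 36.7],
  ],
)

```text
clock: 1.6
eef_pos: [416.3, -159.4, 256.6]
tool_rot: [-3.141, -0.001, -0.18]
force: [0.4, -1.0, -0.0]
width: 0.1
gripper_force: 0.0
```

play_rows(
  targets=[
    [1, 0.3, -2.5, 0, 0],
    [1, 0.8, -6.5, 0, 0],
    [1, 1.2, -10.5, 0, 0],
    [1, 1.6, -14.5, 0, 0],
    [1, 2.1, -18.5, 0, 0],
    [1, 2.5, -21.5, 0, 0],
    [1, 2.6, -22.9, 0, 0],
    [1, 2.6, -22.9, 2, 0],
    [1, 2.6, -22.9, 4, 0],
    [1, 2.6, -22.9, 5.3, 0],
  ],
)

```text
clock: 2.6
eef_pos: [481.3, 58.0, 202.4]
tool_rot: [3.14, 0.001, -0.18]
force: [-0.6, 0.5, -0.5]
width: -0.1
gripper_force: 0.0
```

```bash
cat >> h.py <<'E'
G=np.array([574,5.5]); A=-0.178
ux=np.array([np.cos(A),np.sin(A)]); uy=np.array([-np.sin(A),np.cos(A)])
def loc(p): d=np.asarray(p)[:2]-G; return np.round([d@ux,d@uy,p[2]],1)
def look(tag):
    from scipy.optimize import least_squares
    s=ctrl.read_state(); print(round(float(s['clock']),2),'tcp',loc(s['eef_pos']),'F',np.round(s['force'],1),'yaw',np.round(s['tool_rot'],3))
    for n in('top','scene'):
        im,d=ctrl.get_image(n); W=cloud(n,d); cv2.imwrite(f'pics/{n}_{tag}.png',im[:,:,::-1])
        for r in ctrl.trace(n,'knob')[:1]:
            p=W[r['pixels']]; p=p[(p[:,2]>185)&(p[:,2]<222)]
            if len(p)<20: print(n,'few'); continue
            c=least_squares(lambda c:np.linalg.norm(p-c,axis=1)-20,np.median(p,0)-[0,0,10],loss='soft_l1',f_scale=2).x
            print(n,round(r['confidence'],2),np.round(r['bbox']),len(p),'knob',loc(c))
E
python3 -c "
from h import *
look('a')"
```

```text
2.6 tcp [-100.6   35.2  202.4] F [-0.6  0.5 -0.5] yaw [ 3.14e+00  1.00e-03 -1.80e-01]
top 0.74 [298. 226. 325. 252.] 403 knob [-32.   38.6 195. ]
scene 0.77 [313. 209. 330. 262.] 343 knob [-31.1  36.8 194.2]
```

play_rows(
  targets=[
    [1, 1.2, -0.1, 0, 0],
    [1, 2.4, -0.3, 0, 0],
    [1, 3.2, -0.3, 0, 0],
    [1, 3.6, -0.3, 0, 0],
    [1, 4, -0.3, 0, 0],
    [1, 4.4, -0.3, 0, 0],
    [1, 4.8, -0.3, 0, 0],
    [1, 5.2, -0.3, 0, 0],
    [1, 5.6, -0.3, 0, 0],
    [1, 5.8, -0.3, 0, 0],
  ],
)

```text
clock: 3.8
eef_pos: [540.0, 51.5, 203.4]
tool_rot: [-3.142, -0.0, -0.179]
force: [-2.6, 1.3, 2.4]
width: 0.0
gripper_force: 1.6
```

```bash
python3 -c "
from h import *
look('b')"
```

```text
3.8 tcp [-41.6  39.3 203.4] F [-2.6  1.3  2.4] yaw [-3.142 -0.    -0.179]
scene 0.83 [316. 214. 336. 266.] 363 knob [-10.9  37.2 196.7]
```

play_rows(
  targets=[
    [1, 0.3, 0, 0, 0],
    [1, 0.6, 0, 0, 0],
    [1, 0.8, 0, 0, 0],
    [1, 1, 0, 0, 0],
    [1, 1.1, 0, 0, 0],
    [1, 1.1, 0, 0, 0],
  ],
)

```text
clock: 4.6
eef_pos: [550.6, 49.6, 203.3]
tool_rot: [3.142, -0.0, -0.179]
force: [-2.6, 0.5, 2.2]
width: -0.2
gripper_force: 1.2
```

```bash
python3 -c "
from h import *
look('c')"
```

```text
4.6 tcp [-30.8  39.2 203.3] F [-2.6  0.5  2.2] yaw [ 3.142 -0.    -0.179]
scene 0.75 [320. 212. 338. 263.] 381 knob [  0.   37.5 197.3]
```

View pics/scene_c.png

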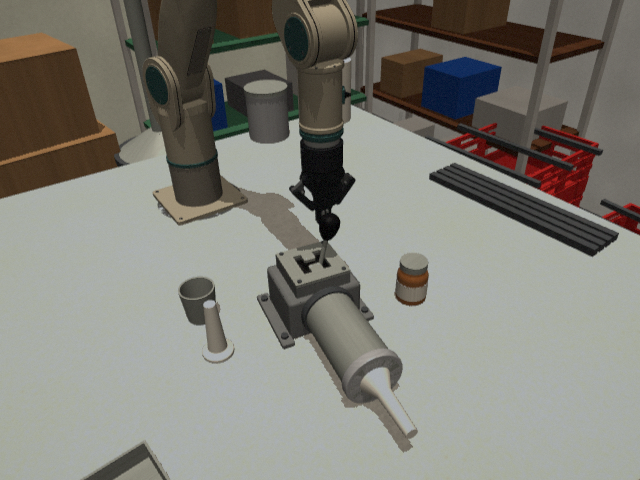

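The picture shows the stick upright along x, with the knob at (329,225) just ahead of the fingertips and level with the crosswise channel. Next I go around to its left side.

play_rows(
  targets=[
    [1, -1, 0, 0, 0],
    [1, -3, 0, 0, 0],
    [1, -3.5, -2, 0, 0],
    [1, -3.5, -4.5, 0, 0],
    [1, -3, -5.5, 0, 0],
    [1, -1, -5.5, 0, 0],
    [1, 1.5, -5.5, 0, 0],
    [1, 3.1, -5.5, 0, 0],
    [1, 3.1, -5.5, 0, 0],
  ],
)

```text
clock: 5.7
eef_pos: [593.2, 96.5, 203.2]
tool_rot: [3.141, -0.003, -0.181]
force: [-0.9, -0.1, -0.4]
width: 0.1
gripper_force: 0.0
```

```bash
python3 -c "
from h import *
look('d')"
```

```text
5.7 tcp [  2.8  93.  203.2] F [-0.9 -0.1 -0.4] yaw [ 3.141e+00 -3.000e-03 -1.810e-01]
top 0.6 [306.  55. 381. 275.] 124 knob [ -0.5  39.9 198.7]
scene 0.81 [319. 214. 336. 263.] 372 knob [-1.000e-01  3.760e+01  1.973e+02]
```

play_rows(
  targets=[
    [1, -0.2, 0.8, 0, 0],
    [1, -0.2, 1.4, 0, 0],
    [1, -0.2, 1.8, 0, 0],
    [1, -0.2, 2.2, 0, 0],
    [1, -0.2, 2.6, 0, 0],
    [1, -0.2, 3, 0, 0],
    [1, -0.2, 3.4, 0, 0],
    [1, -0.2, 3.8, 0, 0],
    [1, -0.2, 4.1, 0, 0],
    [1, -0.2, 4.4, 0, 0],
  ],
)

```text
clock: 6.9
eef_pos: [580.9, 55.0, 203.3]
tool_rot: [-3.142, -0.0, -0.179]
force: [0.0, 3.1, 2.6]
width: -0.0
gripper_force: 1.4
```

```bash
python3 -c "
from h import *
look('e')"
```

```text
6.9 tcp [ -2.   50.  203.3] F [0.  3.1 2.6] yaw [-3.142 -0.    -0.179]
```

play_rows(
  targets=[
    [1, 0.1, 0.4, 0, 0],
    [1, 0.1, 0.8, 0, 0],
    [1, 0.1, 1.2, 0, 0],
    [1, 0.1, 1.6, 0, 0],
    [1, 0.1, 2, 0, 0],
    [1, 0.1, 2.4, 0, 0],
    [1, 0.1, 2.8, 0, 0],
    [1, 0.1, 3.1, 0, 0],
    [1, 0.1, 3.3, 0, 0],
  ],
)

```text
clock: 8.0
eef_pos: [575.9, 22.1, 203.3]
tool_rot: [3.141, 0.0, -0.179]
force: [0.0, 2.8, 1.9]
width: 0.1
gripper_force: 1.1
```

```bash
python3 -c "
from h import *
look('f')
a=cv2.imread('pics/scene_f.png')[150:330,230:430];b=cv2.imread('pics/top_f.png')[150:330,250:450]
cv2.imwrite('pics/f.png',cv2.resize(np.hstack([a,b]),(800,360),interpolation=cv2.INTER_CUBIC))"
```

```text
8.0 tcp [ -1.1  16.7 203.3] F [0.  2.8 1.9] yaw [ 3.141  0.    -0.179]
scene 0.86 [291. 219. 312. 273.] 386 knob [-2.000e-01 -1.740e+01  2.009e+02]
```

View pics/f.png

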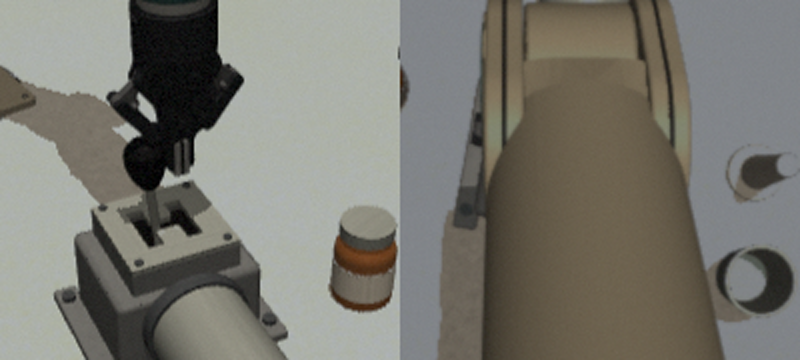

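The crop shows the knob (145,160) with the stick partway along the cross channel and the fingertips on its left side. Contact is good. About 21 mm remain.

play_rows(
  targets=[
    [1, 0.1, 0.4, 0, 0],
    [1, 0.1, 0.8, 0, 0],
    [1, 0.1, 1.2, 0, 0],
    [1, 0.1, 1.5, 0, 0],
    [1, 0.1, 1.8, 0, 0],
    [1, 0.1, 2.0, 0, 0],
    [1, 0.1, 2.2, 0, 0],
    [1, 0.1, 2.2, 0, 0],
  ],
)

```text
clock: 9.0
eef_pos: [573.0, 0.5, 203.3]
tool_rot: [3.141, 0.0, -0.179]
force: [-0.9, 2.6, -0.8]
width: 0.4
gripper_force: 0.8
```

```bash
python3 -c "
from h import *
look('g')"
```

```text
9.0 tcp [-1.000e-01 -5.100e+00  2.033e+02] F [-0.9  2.6 -0.8] yaw [ 3.141  0.    -0.179]
```

play_rows(
  targets=[
    [1, 0, -1, 0, 0],
    [1, 0, -3, 0, 0],
    [1, -2, -3.5, 0, 0],
    [1, -5, -3.5, 0, 0],
    [1, -6.5, -2.5, 0, 0],
    [1, -6.5, 0, 0, 0],
    [1, -6.5, 2.5, 0, 0],
    [1, -6.5, 3.4, 0, 0],
    [1, -6.5, 3.4, 0, 0],
  ],
)

```text
clock: 10.1
eef_pos: [503.4, -22.1, 203.6]
tool_rot: [3.141, -0.001, -0.181]
force: [-0.0, 0.3, 0.3]
width: -0.2
gripper_force: 0.0
```

```bash
python3 -c "
from h import *
look('h')
a=cv2.imread('pics/scene_h.png')[150:330,230:430];b=cv2.imread('pics/top_h.png')[150:330,250:450]
cv2.imwrite('pics/h.png',cv2.resize(np.hstack([a,b]),(800,360),interpolation=cv2.INTER_CUBIC))"
```

```text
10.1 tcp [-64.6 -39.7 203.6] F [-0.   0.3  0.3] yaw [ 3.141e+00 -1.000e-03 -1.810e-01]
scene 0.73 [279. 224. 306. 275.] 389 knob [ -0.5 -39.  197.9]
```

View pics/h.png

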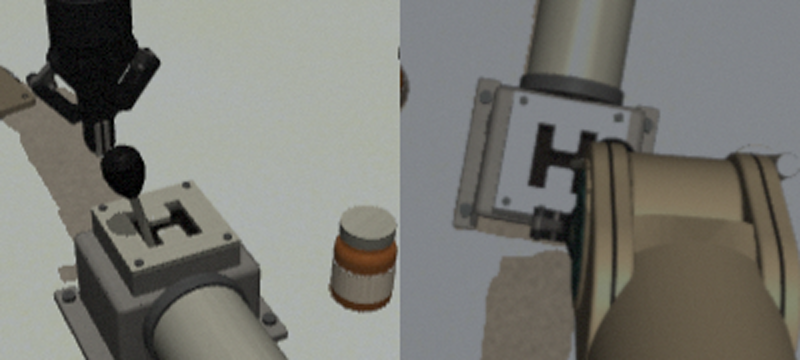

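The knob (125,172 in the crop) is now in the right lane at x≈0, with the fingertips behind it. Now I push forward.

play_rows(
  targets=[
    [1, 1.5, 0.1, 0, 0],
    [1, 2.9, 0.1, 0, 0],
    [1, 3.4, 0.1, 0, 0],
    [1, 3.9, 0.1, 0, 0],
    [1, 4.4, 0.1, 0, 0],
    [1, 4.9, 0.1, 0, 0],
    [1, 5.4, 0.1, 0, 0],
    [1, 5.9, 0.1, 0, 0],
    [1, 6.4, 0.1, 0, 0],
    [1, 6.9, 0.1, 0, 0],
  ],
)

```text
clock: 11.3
eef_pos: [570.8, -34.1, 203.0]
tool_rot: [-3.141, 0.001, -0.178]
force: [-1.7, 1.7, -1.4]
width: 0.1
gripper_force: 1.2
```

play_rows(
  targets=[
    [1, 0.2, 0, 0, 0],
    [1, 0.4, 0, 0, 0],
    [1, 0.6, 0, 0, 0],
    [1, 0.7, 0, 0, 0],
    [1, 0.8, 0, 0, 0],
    [1, 0.8, 0, 0, 0],
  ],
)

```text
clock: 11.9
eef_pos: [578.6, -35.9, 203.2]
tool_rot: [3.141, 0.0, -0.179]
force: [-2.5, 1.0, -2.2]
width: 0.0
gripper_force: 1.2
```

```bash
python3 -c "
from h import *
look('i')"
```

```text
11.9 tcp [ 11.9 -40.  203.2] F [-2.5  1.  -2.2] yaw [ 3.141  0.    -0.179]
scene 0.64 [291. 236. 309. 275.] 362 knob [ 42.8 -38.  192.6]
```

play_rows(
  targets=[
    [1, 0.1, 0, 0, 0],
    [1, 0.2, 0, 0, 0],
    [1, 0.3, 0, 0, 0],
    [1, 0.4, 0, 0, 0],
    [1, 0.4, 0, 0, 0],
  ],
)

```text
clock: 12.6
eef_pos: [582.8, -36.6, 203.3]
tool_rot: [3.141, -0.0, -0.179]
force: [-2.4, 0.6, -1.3]
width: -0.1
gripper_force: 1.2
```

play_rows(
  targets=[
    [1, 0.1, 0, 0, 0],
    [1, 0.2, 0, 0, 0],
    [1, 0.2, 0, 0, 0],
  ],
)

```text
clock: 12.9
eef_pos: [584.2, -36.8, 203.1]
tool_rot: [3.141, 0.001, -0.179]
force: [-3.4, 1.7, -1.5]
width: 0.2
gripper_force: 1.8
```

play_rows(
  targets=[
    [1, 0.1, 0, 0, 0],
    [1, 0.2, 0, 0, 0],
    [1, 0.2, 0, 0, 0],
  ],
)

```text
clock: 13.2
eef_pos: [585.6, -37.0, 202.9]
tool_rot: [3.141, 0.002, -0.179]
force: [-6.3, 1.4, -2.3]
width: -0.2
gripper_force: 2.6
```

```bash
python3 -c "
from h import *
look('j')"
```

```text
13.2 tcp [ 18.9 -39.7 202.9] F [-6.3  1.4 -2.3] yaw [ 3.141e+00  2.000e-03 -1.790e-01]
scene 0.9 [291. 239. 311. 274.] 364 knob [ 48.8 -37.6 190.6]
```

play_rows(
  targets=[
    [1, 0.1, 0, 0, 0],
    [1, 0.2, 0, 0, 0],
    [1, 0.2, 0, 0, 0],
  ],
)

```text
clock: 13.7
eef_pos: [586.8, -37.2, 202.7]
tool_rot: [3.141, 0.004, -0.179]
force: [-6.3, 0.9, -1.9]
width: -0.3
gripper_force: 3.2
```

Home against the buffer. Now I back off and rise.

play_rows(
  targets=[
    [1, -0.5, 0, 0, 0],
    [1, -2, 0, 0, 0],
    [1, -5, 0, 0, 0],
    [1, -9, 0, 0, 0],
    [1, -11, 0, -1, 0],
    [1, -12, 0, -4, 0],
    [1, -12, 3, -6, 0],
    [1, -12, 7, -6, 0],
    [1, -12, 11, -6, 0],
    [1, -12, 15, -6, 0],
  ],
)

```text
clock: 14.7
eef_pos: [445.9, -166.4, 265.0]
tool_rot: [3.14, -0.008, -0.178]
force: [0.3, 0.4, -0.1]
width: 0.2
gripper_force: 0.0
```

play_rows(
  targets=[
    [1, 0, 3, 0, 0],
    [1, 0, 7, 0, 0],
    [1, 0, 10, 0, 0],
    [1, 0, 11, 0, 0],
    [1, 0, 11, 0, 0],
  ],
)

```text
clock: 15.2
eef_pos: [424.9, -274.4, 264.2]
tool_rot: [3.14, -0.004, -0.182]
force: [0.2, 0.4, -0.5]
width: -0.5
gripper_force: 0.0
```

```bash
python3 -c "
from h import *
look('k')
a=cv2.imread('pics/scene_k.png')[150:390,150:450];b=cv2.imread('pics/top_k.png')[130:370,200:500]
cv2.imwrite('pics/k.png',cv2.resize(np.hstack([a,b]),(800,320),interpolation=cv2.INTER_CUBIC))"
```

```text
15.2 tcp [ -97.1 -301.8  264.2] F [ 0.2  0.4 -0.5] yaw [ 3.14  -0.004 -0.182]
top 0.57 [340. 186. 374. 228.] 442 knob [ 48.6 -36.2 190.9]
scene 0.95 [292. 242. 312. 274.] 331 knob [ 48.9 -37.4 190.8]
```

View pics/k.png

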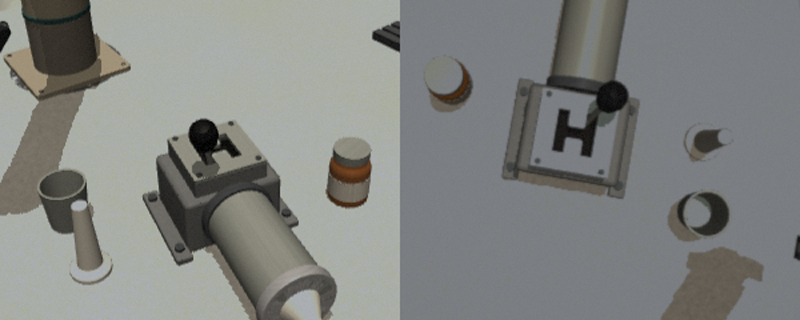

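The knob (612,97 in the crop's top view) is home in the far right slot at x≈+48 mm. The jar, nozzle and mug stand where they were, and the hand is clear.

```bash
python3 -c "
from cell import ctrl
print(ctrl.finish_job())"
```

```text
the job is handed in; nothing more can be done
None
```

The gearstick is fully home in third, pushed there by the closed fingertips without gripping or entering fourth; the jar, nozzle and mug are still standing in place, the hand is clear, and the job was handed in at about 15 s.

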